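Load a gauge block into a temperature-soak box through its sprung flap

ROBOT

A 7-joint arm with a two-finger parallel gripper is mounted at the origin on a cart in front of the work surface, level with it; the furniture and walls round the work are solid. World frame = base frame: x ahead of the robot, y to its left, z up, the work surface at z = 0. Lengths are in m, angles in rad, forces in N, time in s.
With the tool pointing down it reaches from about 0.4 to 0.875 m from the base axis. Payload 19.3 kg.
Tool frame: the origin (TCP) lies midway between the tips of the shut fingers; the grasp point (between the pads) lies 19 mm behind it (bot.pinch_z is the distance from the TCP to the grasp point, in m); z points along the fingers, y is the line along which they close (so a half turn about z gives the same grasp; the last joint's range is limited). The gripper opens to 85 mm and grips with 20 to 120 N. Pads are 22 mm wide; open, the fingers measure 114 mm over their backs; the gripper's body (76 mm by 85 mm) begins 54 mm behind the grasp point. The pads swing forward as they close: fully open they stand 13 mm farther back than shut.
Start: joints at [-1.273, 0.521, -0.036, 1.599, 0.021, 1.021, -0.113], TCP at [0.225, 0.583, 0.231] pointing down, gripper open.
Joint ranges: [-2.91, 2.91], [-0.3, 2.13], [-1.5, 1.42], [0.17, 2.43], [-1.26, 4.41], [0.16, 1.93], [-2.52, 2.52]. Speed limits (rad/s): [1.89, 1.89, 2.39, 2.39, 3.01, 3.01, 3.01].

INTERFACE

Orientations are given as [roll, pitch, yaw] about the fixed x, y, z axes, in that order (R = Rz(yaw) Ry(pitch) Rx(roll)).
In Python, from workcell import observe, viewer, bot gives the robot as it stands. The module is installed in compiled form; this text tells all that it offers.
- The arm moves only by the tool play_rows, never from a script. Its argument "motion" is a list of rows, each a list of 7 numbers: the shift along the tool's x, y, z in cm, then the turn, a rotation vector about the tool's x, y, z in rad, then the opening, from -1 (shut) to 1 (fully open), so that 0 is half open. A call has exactly 5 rows; each row is the pose to reach, as a shift and turn from the pose commanded when the call began, along the tool's axes at that moment; what a row does not reach only later rows make up. A row lasts 1/10 s, in which the tool goes at most 50 mm and 8.59 degrees, less where a joint would pass 70% of its speed; a pose out of reach is approached as far as the arm can. A call with a gripper value outside its range is refused whole. The fingers move at their own pace and stop on an object; "squeeze" is the grip in N (left out, the last holds). Time passes only in rows, so rows that repeat a pose let the fingers close, or fill a call up. It gives the time, the measured TCP pose, the force, the opening and the grip force at its end, in the units of the state.
- observe(): the state, without advancing time (a new reading comes with each control period).
- viewer.grab_frame(name): name is "side" or "top" or "wrist"; returns (picture, depth): 420x560x3 uint8, red, green, blue; 420x560 float32, m along the optical axis (not along the pixel's ray), 0 where there is no reading.
- viewer.camera_info(name): a dict with "fx", "fy", "cx", "cy" (pixels), "R" (3x3) and "t" (3): a world point X has camera coordinates R X + t. Camera axes: x right, y down, z forward; pixel columns grow to the right and rows downward; lengths in m; the calibration is good to about 2 mm. A picture is of the moment at which its call begins: read the wrist's pose just before it. camera_info takes no time and is no camera call; for the wrist camera it gives the pose at the moment of the call.
- bot.job_done(): hands the job in; it is judged then, once.
The state is a dict: "clock": time; "qpos": joint angles; "qd": joint speeds; "joint_efforts": joint torques, N m; "position": TCP position; "tool_rot": TCP orientation; "force": force on the tool from outside, world axes, zero at the start; "moment": the same for the moment, N m; "grip_width": finger opening in m; "finger_force": force on a finger pad.
Only numpy, scipy, OpenCV 4.12 (cv2) and the standard library are available. Lean on these libraries where they do the work, as an engineer would, in place of code of your own. Each camera call takes 0.05 s, during which the arm holds its last target. There are 200 camera calls.

TASK

Lay the large square gauge block flat on the apron of the temperature-soak box, then take the push stick from the box's roof and slide the block with it through the sprung flap and along the lane until you feel it stop against the thermometer probe inside; hold it pressed there gently for half a second with about 10 N, never more than 20 N. Then draw the stick out so that the flap falls shut behind the block, and lay the stick back in its rest on the roof. Do not disturb the two other gauge blocks.

Things in the scene. Friction and masses are not known exactly. Their poses are not given: they have to be found in the camera images.
- soak_box: Fixed temperature-soak box: grey insulated housing on a dark steel base plate on feet. Origin on the bench under the middle of the housing's front face; x points into the box along its lane, z up. Base plate x = -114 to 134 mm, 92 mm wide, top (the lane floor) at z = 12 mm. Housing x = 0 to 128 mm, 80 mm wide, roof at z = 60 mm; a bezel with hinge lugs stands 7 mm proud of its front.
- apron (a point): Point on top of the apron, the open part of the base plate before the housing, at x = -75 mm of the box, z = 12 mm; axes as the box. Two steel guide rails, 7 mm high, stand on the apron 34 mm apart from x = -30 mm to the housing, and flare towards the apron to 54 mm apart at x = -55 mm; nearer than that it is plain.
- lane_mouth (a point): Middle of the flap opening, on the lane floor at the housing's front face (x = 0, z = 12 mm of the box). Opening and lane inside are 34 mm wide; opening 22 mm high, lane 26 mm. A block slides with about 1 N, with 2 to 4 N while the flap drags on block or stick.
- lane_inside (a point): Point on the lane floor inside, x = 60 mm of the box. The lane ends at the flat brass head (15 mm wide) of a clamped thermometer probe; its face is anywhere from x = 70 to 106 mm, new each time, out of sight and unmeasured: feel for it. Once the block touches it, the push builds up over the stick's nose spring. Press with about 10 N; over 20 N on the block inside the box does damage.
- stick_rest (a point): Point on the roof (z = 60 mm of the box), 5 mm behind the front face on the middle line, under the middle of the stick's grip when it lies in its rest; axes as the box. The rest is two aluminium ribs on the roof along x, from x = 32 to 88 mm, 5 mm high, 26 mm apart; the stick's bar lies flat between them, pointing into the box, as at the start.
- flap (a joint): Steel flap, 32 mm wide, 18 mm high, 2 mm thick, hinged at its top edge (x = -3.5 mm, z = 32 mm of the box); angle in rad, 0 hanging shut, up to 1.4 as it swings inwards and up. A light spring shuts it (1 to 3 N at its lower edge). Block or stick pushes it open; it lies on top of what is under it and shuts once that has passed 20 mm inside or is drawn out.
- square_block_center (a point): Centre (half-way up) of the large square steel gauge block, 30 x 30 x 9 mm, 60 to 130 g, flat on the bench at the start: the only square one of three blocks. Its x and y axes are parallel to its sides, z up.
- stick_grip (a point): Middle of the grip of the black push stick, 95 g: an upright fin 12 mm thick (y), 36 mm long (x), to 42 mm above the stick's underside; this point is 28 mm above it. Bar below: 9.5 mm high, 18 mm wide, along x, from 25 mm behind this point to 98 mm ahead (+x). Its white nose, 26 mm wide, ends 115 mm ahead and springs back up to 8 mm (1.4 N at once, +1.8 N per mm), then is hard.
- mid_block_center (a point): Centre of the gauge block of 20 x 30 x 9 mm, loose on the bench, to be left alone.
- narrow_block_center (a point): Centre of the gauge block of 12 x 30 x 9 mm, loose on the bench, to be left alone.
Things that resemble listed ones, but are neither listed nor needed, are in the scene too. There is more than one size of the part that bears stick_grip; the job needs the smaller.

How it is judged:
On the way, in this order (a step that is already met when the one before it is completed fails the run):
1. the square block lies in front of the flap on the apron, let go by the gripper (x of square_block_center in the frame of soak_box between -0.11 and -0.005 m and y of square_block_center in the frame of soak_box between -0.006 and 0.006 m and z of square_block_center in the frame of soak_box between 0.0125 and 0.0205 m and contact force between the fingers and square_block below 0.05 N), for 0.1 s.
2. the stick presses the square block against the probe inside, with more than 6 N (x of square_block_center in the frame of soak_box between 0.05 and 0.096 m and y of square_block_center in the frame of soak_box between -0.006 and 0.006 m and z of square_block_center in the frame of soak_box between 0.0125 and 0.0205 m and contact force between square_block and soak_box above 6 N and contact force between stick and square_block above 4 N), for 0.25 s.
At the end, for the whole second after the job is handed in: Square block flat in the lane, centre 50 to 96 mm behind the front face; flap shut (within 0.06 rad); stick flat and still between the ribs on the roof, along the lane within 0.2 rad, grip 15 mm before to 30 mm behind the front face and within 10 mm of the middle line (x of square_block_center in the frame of soak_box between 0.05 and 0.096 m and y of square_block_center in the frame of soak_box between -0.006 and 0.006 m and z of square_block_center in the frame of soak_box between 0.0125 and 0.0205 m and value of joint flap below 0.06 rad and linear speed of each of square_block, stick below 0.01 m/s and x of stick_grip in the frame of soak_box between -0.015 and 0.03 m and y of stick_grip in the frame of soak_box between -0.01 and 0.01 m and z of stick_grip in the frame of soak_box between 0.085 and 0.0905 m and angle between stick_grip's own z axis and vertical below 0.06 rad and angle between the x axis of stick_grip and the x axis of soak_box, either way round below 0.2 rad); the robot touches nothing.
It fails at once if the square block is pressed with more than 20 N inside the box (x of square_block_center in the frame of soak_box above 0 m and contact force between square_block and soak_box above 20 N).
It fails at once if another gauge block is moved by more than 15 mm (distance of any of mid_block_center, narrow_block_center from where it was at the start of the episode above 0.015 m).
It also fails if it takes over 72 s, if anything falls off the work surface, if the arm or the gripper's body presses on something with over 40 N, if the wrist force passes 120 N, or if a joint passes its speed limit or range.

## Working session

There is one attempt and no reset: what is moved stays moved. The work goes in short steps, Python scripts to look and compute and a tool call to move; the robot and the scene stay as the last step left them, time stands still between calls to the robot, and variables do not carry over. Pictures are saved under pics/ and viewed, at most 10 in all, crops included, and the job is handed in when it is done.

Besides the shell and the picture viewer there is one more tool, called after ">>>" as name(argument=value, ...) on one line, values as JSON. play_rows: Moves the arm, as the interface text tells. Its arguments: {"type":"object","properties":{"motion":{"type":"array"},"squeeze":{"type":"number"}},"required":["motion"]}

```bash
mkdir -p pics; python3 - <<'E'
from workcell import observe, viewer, bot
import cv2,numpy as np,pickle
s=observe();print(s['clock'],s['position'],s['tool_rot'],s['grip_width'],bot.pinch_z)
d={}
for n in['side','top']:
    c=viewer.camera_info(n);p,z=viewer.grab_frame(n);d[n]=(c,p,z);cv2.imwrite(f'pics/{n}0.png',p[:,:,::-1])
    print(n,c['fx'],c['cx'],c['cy'],(-np.array(c['R']).T@c['t']).round(3),np.array(c['R']).round(2).tolist())
pickle.dump(d,open('d0.pkl','wb'))
E
```

```text
0.0 [0.22464176 0.58287221 0.23071724] [-3.14044590e+00  8.14651378e-05  2.77373903e+00] 0.08563457396888469 0.0187
side 496.5287360555301 282.0258667720275 211.50177371877697 [ 0.193 -1.225  0.652] [[0.92, -0.39, -0.0], [-0.16, -0.37, -0.91], [0.35, 0.84, -0.41]]
top 434.1834480938142 289.4687661701389 210.92788512889177 [ 0.573 -0.076  1.35 ] [[0.01, -1.0, 0.01], [-1.0, -0.01, -0.07], [0.07, -0.01, -1.0]]
```

View pics/top0.png

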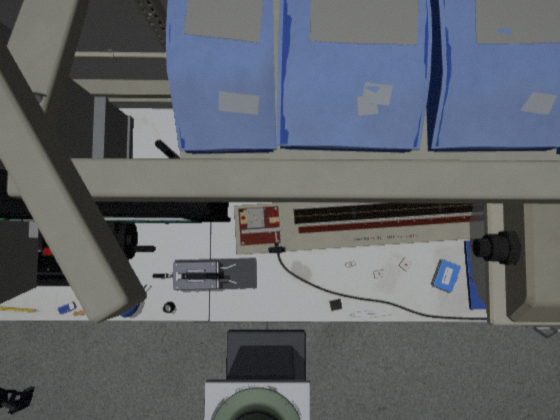

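View pics/side0.png

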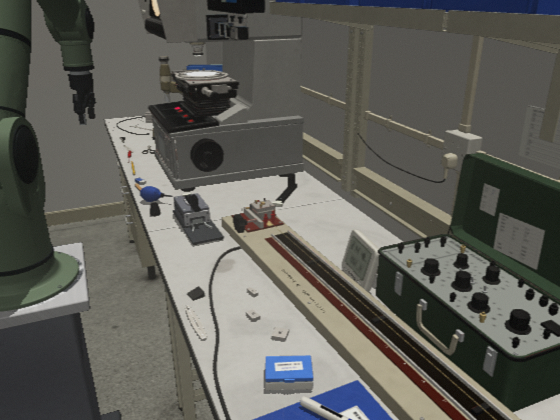

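```bash
cat > h.py <<'E'
import numpy as np
def ray(c,u,v):
    R=np.array(c['R']);t=np.array(c['t']);o=-R.T@t
    d=R.T@np.array([(u-c['cx'])/c['fx'],(v-c['cy'])/c['fy'],1]);return o,d
def plane(c,u,v,h):
    o,d=ray(c,u,v);return o+d*(h-o[2])/d[2]
def dep(c,z,u,v):
    o,d=ray(c,u,v);return o+d*z[int(v),int(u)]
def proj(c,X):
    q=np.array(c['R'])@np.array(X)+c['t'];return c['fx']*q[0]/q[2]+c['cx'],c['fy']*q[1]/q[2]+c['cy']
E
python3 - <<'E'
import pickle,cv2,numpy as np
from h import *
d=pickle.load(open('d0.pkl','rb'))
c,p,z=d['top']
a=cv2.resize(p[240:310,145:265],None,fx=6.5,fy=6.5,interpolation=cv2.INTER_CUBIC)[:,:,::-1]
cv2.imwrite('pics/topc.png',a[:, :780])
c2,p2,z2=d['side']
b=cv2.resize(p2[170:260,130:250],None,fx=6.5,fy=6.5,interpolation=cv2.INTER_CUBIC)[:,:,::-1]
e=cv2.resize(p2[275:350,175:300],None,fx=4,fy=4,interpolation=cv2.INTER_CUBIC)[:,:,::-1]
cv2.imwrite('pics/sidec.png',b)
for u,v in[(200,265),(180,285),(215,265),(232,262),(245,275),(255,288),(157,276),(227,276),(350,264),(378,273),(404,264),(165,308),(250,190),(60,260),(145,248)]:
    print((u,v),dep(c,z,u,v).round(3),p[v,u])
E
```

```text
(200, 265) [0.505 0.17  0.059] [108 110 118]
(180, 285) [0.446 0.228 0.057] [100 104 113]
(215, 265) [0.505 0.126 0.058] [89 93 98]
(232, 262) [0.512 0.082 0.01 ] [61 65 69]
(245, 275) [ 0.573 -0.076  1.35 ] [68 69 73]
(255, 288) [ 0.432  0.011 -0.003] [128 131 131]
(157, 276) [0.47  0.303 0.031] [24 28 27]
(227, 276) [0.469 0.096 0.01 ] [40 41 46]
(350, 264) [ 0.508 -0.28   0.013] [131 129 127]
(378, 273) [ 0.573 -0.076  1.35 ] [135 131 131]
(404, 264) [ 0.509 -0.448  0.007] [141 139 136]
(165, 308) [ 0.37   0.285 -0.002] [64 65 65]
(250, 190) [ 0.607 -0.054  1.068] [130 131 123]
(60, 260) [0.565 0.024 1.154] [124 126 119]
(145, 248) [0.555 0.31  0.13 ] [20 23 23]
```

View pics/topc.png

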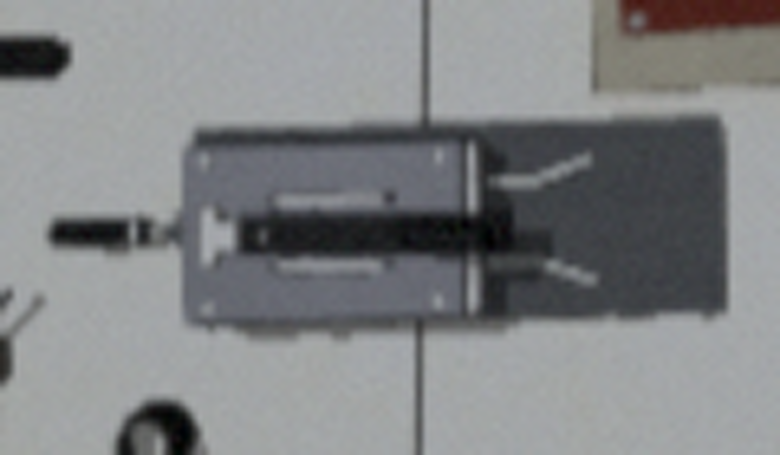

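View pics/sidec.png

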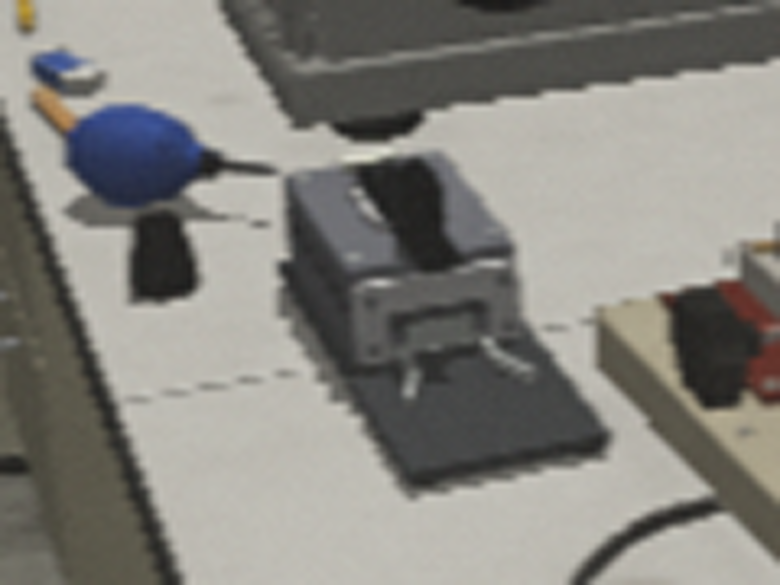

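```bash
python3 - <<'E'
import pickle,cv2,numpy as np
from h import *
d=pickle.load(open('d0.pkl','rb'))
c,p,z=d['top'];cs,ps,zs=d['side']
k=6.5
f=lambda a,b:(145+(a+.5)/k-.5,240+(b+.5)/k-.5)
for n,a,b,h in[('plateFR',720,117,.012),('plateFL',727,315,.012),('roofFR',462,138,.06),('roofFL',466,318,.06),('roofBR',192,145,.06),('roofBL',184,322,.06),('ribR0',275,197,.065),('ribR1',380,197,.065),('ribL0',280,266,.065),('ribL1',382,266,.065)]:
    print(n,plane(c,*f(a,b),h).round(4))
# blocks
g=p.astype(int).sum(2)
for u,v in[(350,264),(378,273),(404,264)]:
    w=z[v-8:v+9,u-8:u+9]
    P=np.array([dep(c,z,i,j) for j in range(v-8,v+9) for i in range(u-8,u+9) if z[j,i]>0])
    m=(P[:,2]>.005)&(P[:,2]<.02);print((u,v),m.sum(),P[m].mean(0).round(3),np.ptp(P[m][:,:2],axis=0).round(3))
q=[]
for u in(40,70,100,115,125,130):
    for v in(228,245,260,275): q.append((u,v,*dep(c,z,u,v).round(2)))
print(q)
# tallest seen by side camera in the corridor
P=np.array([dep(cs,zs,i,j) for j in range(0,420,2) for i in range(0,560,2) if zs[j,i]>0])
for y0 in np.arange(-.5,.7,.1):
    for x0,x1 in((.3,.45),(.45,.6),(.6,.75)):
        m=(P[:,1]>y0)&(P[:,1]<y0+.1)&(P[:,0]>x0)&(P[:,0]<x1)
        if m.any():print(round(y0,1),x0,m.sum(),P[m][:,2].max().round(3),end=' | ')
    print()
E
```

```text
plateFR [0.5258 0.0102 0.012 ]
plateFL [0.4334 0.0058 0.012 ]
roofFR [0.5173 0.1239 0.06  ]
roofFL [0.4365 0.1206 0.06  ]
roofBR [0.5134 0.2458 0.06  ]
roofBL [0.4341 0.2474 0.06  ]
ribR0 [0.4906 0.2067 0.065 ]
ribR1 [0.4909 0.1595 0.065 ]
ribL0 [0.4598 0.2037 0.065 ]
ribL1 [0.46  0.158 0.065]
(350, 264) 39 [ 0.511 -0.282  0.009] [0.018 0.041]
(378, 273) 62 [ 0.48  -0.369  0.008] [0.046 0.043]
(404, 264) 92 [ 0.508 -0.451  0.008] [0.046 0.047]
[(40, 228, np.float64(0.58), np.float64(0.03), np.float64(1.15)), (40, 245, np.float64(0.56), np.float64(0.47), np.float64(0.36)), (40, 260, np.float64(0.52), np.float64(0.54), np.float64(0.24)), (40, 275, np.float64(0.49), np.float64(0.54), np.float64(0.24)), (70, 228, np.float64(0.58), np.float64(0.02), np.float64(1.15)), (70, 245, np.float64(0.57), np.float64(0.02), np.float64(1.15)), (70, 260, np.float64(0.56), np.float64(0.02), np.float64(1.15)), (70, 275, np.float64(0.56), np.float64(0.02), np.float64(1.15)), (100, 228, np.float64(0.58), np.float64(0.01), np.float64(1.14)), (100, 245, np.float64(0.57), np.float64(0.01), np.float64(1.15)),
[... 970 characters left out ...]
6 605 0.637 | 
-0.4 0.3 412 0.008 | -0.4 0.45 514 0.05 | -0.4 0.6 458 0.636 | 
-0.3 0.3 321 0.014 | -0.3 0.45 421 0.05 | -0.3 0.6 346 0.634 | 
-0.2 0.3 259 0.008 | -0.2 0.45 341 0.05 | -0.2 0.6 260 0.633 | 
-0.1 0.3 219 0.004 | -0.1 0.45 312 0.1 | -0.1 0.6 296 0.631 | 
-0.0 0.3 513 0.014 | -0.0 0.45 199 0.074 | -0.0 0.6 242 0.631 | 
0.1 0.3 394 0.062 | 0.1 0.45 237 0.103 | 0.1 0.6 168 0.63 | 
0.2 0.3 280 0.06 | 0.2 0.45 91 0.129 | 0.2 0.6 154 0.628 | 
0.3 0.3 259 0.053 | 0.3 0.45 982 0.627 | 0.3 0.6 830 0.627 | 
0.4 0.3 147 0.006 | 0.4 0.45 431 0.626 | 0.4 0.6 537 0.625 | 
0.5 0.3 173 0.013 | 0.5 0.45 244 0.605 | 0.5 0.6 99 0.487 | 
0.6 0.3 165 0.006 | 0.6 0.45 200 0.623 | 0.6 0.6 42 0.479 |
```

```bash
cat >> h.py <<'E'
from scipy.spatial.transform import Rotation as Ro
def tool(yaw): return Ro.from_euler('xyz',[np.pi,0,yaw])
def rel(p,R,P,yaw):
    "shift cm and turn in tool axes from pose (p,R) to P,yaw(tool down)"
    r=(R.inv()*tool(yaw)).as_rotvec();return np.r_[R.inv().apply(np.array(P)-p)*100,r].round(3).tolist()
def chain(wps,s=None):
    "wps: list of (P,yaw_deg); prints shift for each call"
    from workcell import observe
    s=s or observe();p=s['position'];R=Ro.from_euler('xyz',s['tool_rot'])
    for P,y in wps:
        print(rel(p,R,P,np.radians(y)));p=np.array(P);R=tool(np.radians(y))
E
python3 -c "
from h import *
chain([((.33,.36,.25),130),((.44,.15,.28),100),((.47,-.06,.28),90),((.47,-.26,.28),90),((.47,-.38,.28),90)])"
```

```text
[-17.847, -17.016, -1.904, -0.001, 0.0, 0.505]
[-23.158, -5.072, -3.0, 0.0, -0.0, 0.524]
[-21.202, -0.692, -0.0, -0.0, -0.0, 0.175]
[-20.0, 0.0, 0.0, 0.0, 0.0, 0.0]
[-12.0, 0.0, 0.0, 0.0, 0.0, 0.0]
```

>>> play_rows(motion=[[-3.6,-3.4,-0.4,0,0,0.1,1],[-7.1,-6.8,-0.8,0,0,0.2,1],[-10.7,-10.2,-1.1,0,0,0.3,1],[-14.3,-13.6,-1.5,0,0,0.4,1],[-17.8,-17,-1.9,0,0,0.5,1]])

```text
clock: 0.6
position: [0.3302, 0.3585, 0.2503]
tool_rot: [-3.141, -0.0, 2.269]
force: [0.9, 1.2, 0.0]
grip_width: 0.0855
finger_force: 0.0
```

>>> play_rows(motion=[[-4.6,-1,-0.6,0,0,0.1,1],[-9.3,-2,-1.2,0,0,0.2,1],[-13.9,-3,-1.8,0,0,0.3,1],[-18.5,-4,-2.4,0,0,0.42,1],[-23.2,-5.1,-3,0,0,0.52,1]])

```text
clock: 1.1
position: [0.4412, 0.1489, 0.2806]
tool_rot: [3.141, -0.0, 1.749]
force: [1.2, -1.2, 1.3]
grip_width: 0.0852
finger_force: 0.0
```

```bash
python3 -c "
from h import *
chain([((.47,-.06,.28),90),((.47,-.26,.28),90),((.47,-.38,.28),90)])"
```

```text
[-21.067, -0.873, 0.055, 0.0, -0.0, 0.178]
[-20.0, 0.0, 0.0, 0.0, 0.0, 0.0]
[-12.0, 0.0, 0.0, 0.0, 0.0, 0.0]
```

```bash
cat > snap.py <<'E'
import sys,pickle,cv2
from workcell import observe,viewer
n=sys.argv[1]
c=viewer.camera_info('wrist');p,z=viewer.grab_frame('wrist')
pickle.dump((c,p,z),open(n+'.pkl','wb'));cv2.imwrite(f'pics/{n}.png',p[:,:,::-1])
E
python3 snap.py w1
```

```text
(no output)
```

View pics/w1.png

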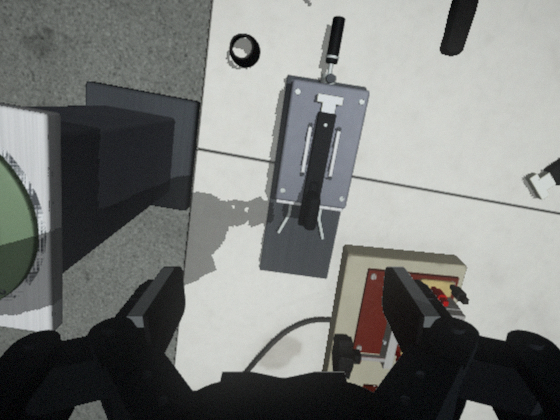

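>>> play_rows(motion=[[-4.2,-0.2,0,0,0,0.04,1],[-8.4,-0.4,0,0,0,0.08,1],[-12.6,-0.5,0,0,0,0.12,1],[-16.8,-0.7,0,0,0,0.15,1],[-21,-0.9,0,0,0,0.18,1]])

```text
clock: 1.65
position: [0.47, -0.0591, 0.2803]
tool_rot: [3.142, -0.0, 1.573]
force: [1.4, 0.2, 0.6]
grip_width: 0.0856
finger_force: 0.0
```

>>> play_rows(motion=[[-4.5,0,0,0,0,0,1],[-9,0,0,0,0,0,1],[-13.5,0,0,0,0,0,1],[-18,0,0,0,0,0,1],[-22.5,0,0,0,0,0,1]])

```text
clock: 2.15
position: [0.4705, -0.2842, 0.2801]
tool_rot: [-3.141, -0.0, 1.574]
force: [1.3, 0.5, 0.9]
grip_width: 0.0858
finger_force: 0.0
```

>>> play_rows(motion=[[-4.5,0,0,0,0,0,1],[-8,0,0,0,0,0,1],[-10,0,0,0,0,0,1],[-10,0,0,0,0,0,1],[-10,0,0,0,0,0,1]])

```text
clock: 2.65
position: [0.4709, -0.3825, 0.2798]
tool_rot: [-3.141, -0.0, 1.573]
force: [0.7, 0.2, 0.9]
grip_width: 0.0854
finger_force: 0.0
```

```bash
python3 snap.py w2
```

```text
(no output)
```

View pics/w2.png

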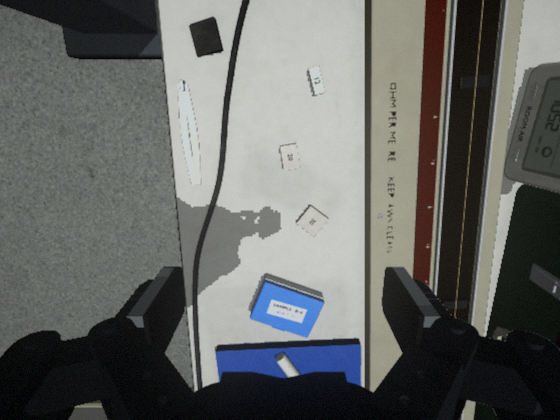

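```bash
cat > meas.py <<'E'
import pickle,cv2,numpy as np,sys
from h import *
def quad(f,u,v,w,h,zr):
    "height-based mask from depth + min area rect on plane h"
    c,p,z=pickle.load(open(f+'.pkl','rb'))
    P=np.array([dep(c,z,i,j) for j in range(v-w,v+w+1) for i in range(u-w,u+w+1) if z[j,i]>0])
    m=(P[:,2]>zr[0])&(P[:,2]<zr[1]);q=P[m]
    r=cv2.minAreaRect((q[:,:2]*1000).astype(np.float32));return m.sum(),q.mean(0).round(4),r
if __name__=='__main__':
    c,p,z=pickle.load(open('w2.pkl','rb'))
    for u,v in[(312,221),(290,156),(316,80)]:print(quad('w2',u,v,24,.009,(.0055,.015)))
    P=dep(c,z,287,300);print('bluebox',P.round(3))
    g=p[190:250,285:340].astype(np.int32);np.set_printoptions(linewidth=250)
    hsv=cv2.cvtColor(p,cv2.COLOR_RGB2HSV);g=cv2.cvtColor(p,cv2.COLOR_RGB2GRAY)
    e=cv2.Canny(cv2.GaussianBlur(g,(3,3),0),25,60);cv2.imwrite('pics/e.png',cv2.resize(np.hstack([g[190:250,280:345],e[190:250,280:345]]),None,fx=6,fy=6))
E
python3 meas.py
```

```text
(np.int64(528), array([ 0.5083, -0.4529,  0.0087]), ((508.27587890625, -453.432861328125), (30.257129669189453, 29.98005485534668), 53.01475524902344))
(np.int64(406), array([ 0.4788, -0.3704,  0.0085]), ((478.8927001953125, -370.74237060546875), (19.790359497070312, 30.30104637145996), 9.649931907653809))
(np.int64(295), array([ 0.5082, -0.283 ,  0.0085]), ((508.3677673339844, -283.0631103515625), (12.107152938842773, 29.907602310180664), 16.548219680786133))
bluebox [ 0.476 -0.559  0.027]
```

View pics/e.png

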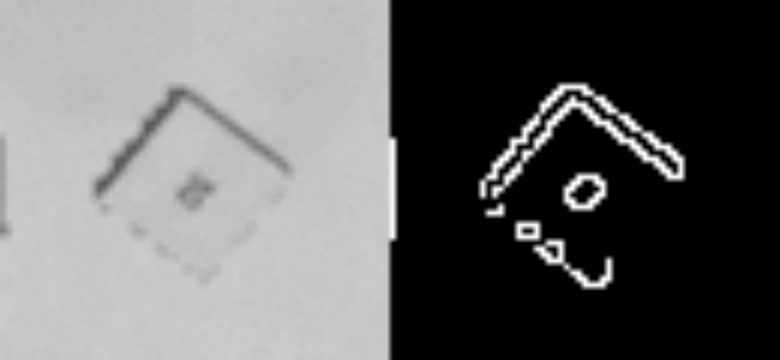

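```bash
python3 - <<'E'
import pickle,cv2,numpy as np
from h import *
c,p,z=pickle.load(open('w1.pkl','rb'))
R=np.array(c['R']);o=-R.T@c['t']
J,I=np.mgrid[40:290,255:385]
D=np.stack([(I-c['cx'])/c['fx'],(J-c['cy'])/c['fy'],np.ones_like(I)],-1)@R
P=(o+D*z[J,I][...,None]);ok=(z[J,I]>0);P=P[ok];P=P[(P[:,0]<.56)&(P[:,1]>-.01)&(P[:,1]<.30)]
def rect(n,a,b,f=lambda q:q[:,0]>0):
    q=P[(P[:,2]>a)&(P[:,2]<b)];q=q[f(q)];r=cv2.minAreaRect((q[:,:2]*1000).astype(np.float32))
    print(n,len(q),[np.round(t,1) for t in r],'ranges',np.round(np.percentile(q,[1,99],axis=0),4).tolist())
    return q
print(np.histogram(P[:,2],bins=np.arange(-.004,.12,.004)))
q=rect('roof',.054,.0625,lambda q:(q[:,1]<.26))
q=rect('plate',.008,.0155,lambda q:q[:,1]<.10)
q=rect('stickbar',.066,.0735);q=rect('fin',.09,.11)
# wood base
q=P[(P[:,2]>.02)&(P[:,1]<.1)];print('other near apron',len(q),np.percentile(q,[1,99],axis=0).round(3).tolist() if len(q) else 0)
E
```

```text
(array([8732, 3865,   11, 3161, 1879,  279,  239,  289,   58,   72,  161,
        107,  627,  125,  109, 4660, 2075,  706, 1411,   93,   27,   21,
         22,   23,   24,   89,  308,    0,    0,    0]), array([-0.004,  0.   ,  0.004,  0.008,  0.012,  0.016,  0.02 ,  0.024,
        0.028,  0.032,  0.036,  0.04 ,  0.044,  0.048,  0.052,  0.056,
        0.06 ,  0.064,  0.068,  0.072,  0.076,  0.08 ,  0.084,  0.088,
        0.092,  0.096,  0.1  ,  0.104,  0.108,  0.112,  0.116]))
roof 6631 [array([475.1, 178.1]), array([ 80.2, 141.8]), np.float64(1.8)] ranges [[0.4348, 0.1233, 0.057], [0.5139, 0.248, 0.0616]]
plate 4059 [array([479.1,  54.1]), array([92. , 93.9]), np.float64(1.8)] ranges [[0.4336, 0.0085, 0.0099], [0.5239, 0.0987, 0.0136]]
stickbar 1808 [array([474.4, 168.2]), array([ 32.5, 139.7]), np.float64(0.2)] ranges [[0.4611, 0.1032, 0.0662], [0.4848, 0.2373, 0.0717]]
fin 432 [array([475.2, 123.6]), array([12. , 35.2]), np.float64(1.1)] ranges [[0.4691, 0.1069, 0.0906], [0.4809, 0.1411, 0.1029]]
other near apron 1051 [[0.499, 0.008, 0.021], [0.56, 0.083, 0.049]]
```

```bash
python3 -c "
from h import *
chain([((.5083,-.4531,.10),53),((.5083,-.4531,.006),53)])"
```

```text
[-7.153, 3.695, 17.992, -0.001, -0.001, 0.649]
[0.0, -0.0, 9.4, 0.0, 0.0, 0.0]
```

>>> play_rows(motion=[[-1.5,0.7,3.6,0,0,0.13,0.2],[-3,1.5,7.2,0,0,0.26,0.2],[-4.5,2.2,10.8,0,0,0.39,0.2],[-6,3,14.4,0,0,0.52,0.2],[-7.15,3.7,18,0,0,0.649,0.2]], squeeze=30)

```text
clock: 3.2
position: [0.5093, -0.4534, 0.099]
tool_rot: [3.141, -0.0, 0.921]
force: [0.7, 0.2, 0.2]
grip_width: 0.0511
finger_force: 0.0
```

```bash
python3 -c "
from h import *
chain([((.5083,-.4531,.003),53)])"
```

```text
[-0.038, -0.097, 9.596, 0.0, -0.0, -0.004]
```

>>> play_rows(motion=[[0,-0.1,3,0,0,0,0.2],[0,-0.1,6,0,0,0,0.2],[0,-0.1,8,0,0,0,0.2],[0,-0.1,9,0,0,0,0.2],[0,-0.1,9.6,0,0,0,0.2]])

```text
clock: 3.7
position: [0.5079, -0.453, 0.0042]
tool_rot: [3.141, -0.0, 0.925]
force: [-0.5, -0.4, 0.2]
grip_width: 0.0511
finger_force: 0.0
```

>>> play_rows(motion=[[0,0,0,0,0,0,0.2],[0,0,0,0,0,0,-0.6],[0,0,0,0,0,0,-0.6],[0,0,0,0,0,0,-0.6],[0,0,0,0,0,0,-0.6]])

```text
clock: 4.2
position: [0.508, -0.4537, 0.0057]
tool_rot: [3.14, -0.0, 0.925]
force: [-0.9, 2.1, 6.2]
grip_width: 0.0283
finger_force: 29.2
```

```bash
python3 -c "
from h import *
chain([((.5083,-.4531,.20),53),((.50,-.21,.2),70),((.48,.0,.2),91.8),((.4794,.0462,.13),91.8),((.4794,.0462,.02),91.8)])"
```

```text
[0.071, 0.015, -19.432, 0.002, -0.0, -0.0]
[18.915, -15.293, -0.0, 0.0, 0.0, -0.297]
[19.05, -9.062, -0.0, -0.0, 0.0, -0.38]
[4.62, 0.085, 7.0, 0.0, 0.0, 0.0]
[0.0, -0.0, 11.0, 0.0, 0.0, 0.0]
```

>>> play_rows(motion=[[0,0,-1,0,0,0,-0.6],[0,0,-5,0,0,0,-0.6],[0,0,-10,0,0,0,-0.6],[0,0,-15,0,0,0,-0.6],[0,0,-19.5,0,0,0,-0.6]])

```text
clock: 4.7
position: [0.5073, -0.4536, 0.2031]
tool_rot: [3.14, 0.0, 0.924]
force: [1.2, 0.9, -0.3]
grip_width: 0.0286
finger_force: 30.1
```

>>> play_rows(motion=[[3.8,-3.1,0,0,0,-0.06,-0.6],[7.6,-6.1,0,0,0,-0.12,-0.6],[11.4,-9.2,0,0,0,-0.18,-0.6],[15.1,-12.2,0,0,0,-0.24,-0.6],[18.9,-15.3,0,0,0,-0.3,-0.6]])

```text
clock: 5.2
position: [0.4987, -0.2087, 0.2003]
tool_rot: [3.14, -0.001, 1.227]
force: [1.1, 0.2, -1.5]
grip_width: 0.0287
finger_force: 30.1
```

>>> play_rows(motion=[[3.8,-1.8,0,0,0,-0.08,-0.6],[7.6,-3.6,0,0,0,-0.16,-0.6],[11.4,-5.4,0,0,0,-0.24,-0.6],[15.2,-7.3,0,0,0,-0.32,-0.6],[19,-9.1,0,0,0,-0.38,-0.6]])

```text
clock: 5.7
position: [0.4776, 0.0008, 0.2003]
tool_rot: [3.14, -0.001, 1.608]
force: [1.0, 0.4, -1.4]
grip_width: 0.0284
finger_force: 30.1
```

```bash
python3 -c "
from h import *
chain([((.4794,.0462,.10),91.8),((.4794,.0462,.020),91.8)])"
```

```text
[4.524, 0.335, 10.038, 0.001, -0.001, 0.005]
[0.0, -0.0, 8.0, 0.0, 0.0, 0.0]
```

>>> play_rows(motion=[[1.5,0.1,2.5,0,0,0,-0.6],[3,0.2,5,0,0,0,-0.6],[4.5,0.33,7.5,0,0,0,-0.6],[4.5,0.33,10,0,0,0,-0.6],[4.5,0.33,10,0,0,0,-0.6]])

```text
clock: 6.2
position: [0.4786, 0.0443, 0.098]
tool_rot: [-3.139, 0.001, 1.605]
force: [-0.9, -0.6, 0.5]
grip_width: 0.0284
finger_force: 30.2
```

>>> play_rows(motion=[[0,0,3,0,0,0,-0.6],[0,0,5.5,0,0,0,-0.6],[0,0,7,0,0,0,-0.6],[0,0,7.7,0,0,0,-0.6],[0,0,7.9,0,0,0,-0.6]])

```text
clock: 6.7
position: [0.4802, 0.044, 0.021]
tool_rot: [3.141, -0.0, 1.604]
force: [0.5, -0.1, -0.8]
grip_width: 0.0286
finger_force: 30.1
```

```bash
python3 -c "
from h import *
chain([((.4794,.0462,.018),91.8)])"
```

```text
[0.219, -0.077, 0.303, 0.001, -0.0, 0.002]
```

>>> play_rows(motion=[[0.1,-0.08,0.1,0,0,0,-0.6],[0.1,-0.08,0.2,0,0,0,-0.6],[0.1,-0.08,0.25,0,0,0,-0.6],[0.1,-0.08,0.3,0,0,0,-0.6],[0.1,-0.08,0.3,0,0,0,-0.6]])

```text
clock: 7.2
position: [0.4791, 0.0454, 0.0176]
tool_rot: [3.141, -0.0, 1.605]
force: [-1.3, 0.8, 4.5]
grip_width: 0.0283
finger_force: 30.9
```

Contact (4.5 N); release, rise, then go toward the fin.

>>> play_rows(motion=[[0,0,0,0,0,0,0.15],[0,0,0,0,0,0,0.15],[0,0,0,0,0,0,0.15],[0,0,0,0,0,0,0.15],[0,0,-0.5,0,0,0,0.15]])

```text
clock: 7.7
position: [0.4786, 0.0453, 0.0221]
tool_rot: [-3.141, 0.0, 1.605]
force: [-0.1, -1.0, -0.2]
grip_width: 0.0493
finger_force: 0.0
```

>>> play_rows(motion=[[0,0,-3,0,0,0,0.15],[0,0,-7.5,0,0,0,0.15],[-2,0,-12,0,0,0,0.15],[-4,0,-16,0,0,0,0.15],[-4,0,-16,0,0,0,0.15]])

```text
clock: 8.2
position: [0.4821, 0.003, 0.187]
tool_rot: [3.135, -0.001, 1.602]
force: [-0.2, 0.8, -0.4]
grip_width: 0.0492
finger_force: 0.0
```

```bash
python3 snap.py w3; python3 - <<'E'
import pickle,cv2,numpy as np
from h import *
c,p,z=pickle.load(open('w3.pkl','rb'))
R=np.array(c['R']);o=-R.T@c['t']
J,I=np.mgrid[0:420,0:560]
D=np.stack([(I-c['cx'])/c['fx'],(J-c['cy'])/c['fy'],np.ones_like(I)],-1)@R
P=o+D*z[...,None]
th=np.radians(91.8);u=np.array([np.cos(th),np.sin(th)]);v=np.array([-u[1],u[0]]);O=np.array([.477,.1211])
B=np.dstack([(P[...,:2]-O)@u,(P[...,:2]-O)@v,P[...,2]])*1000
ok=z>0
def rect(n,m):
    q=B[m&ok];r=cv2.minAreaRect(q[:,:2].astype(np.float32));print(n,len(q),[np.round(t,1) for t in r],np.percentile(q,[1,99],axis=0).round(1).tolist())
x,y,h=B[...,0],B[...,1],B[...,2]
rect('block',(x>-110)&(x<-52)&(abs(y)<30)&(h>16.5)&(h<26))
rect('plate',(x>-125)&(x<-60)&(abs(y)<60)&(h>8)&(h<15))
rect('roof',(x>-20)&(x<140)&(abs(y)<60)&(h>54)&(h<62.5))
rect('rails',(x>-50)&(x<-9)&(abs(y)<40)&(h>16)&(h<22))
rect('fin',(x>-50)&(x<50)&(abs(y)<40)&(h>90)&(h<110))
rect('bar',(x>26)&(x<130)&(abs(y)<25)&(h>66.5)&(h<75))
rect('ribs',(x>26)&(x<95)&(abs(y)<20)&(abs(y)>11)&(h>62.8)&(h<69))
chain([((.4752,.1236,.19),91.1),((.4752,.1236,.069),91.1)])
E
```

```text
block 1171 [array([-71.4,   0.1]), array([37.9, 59.3]), np.float64(0.1)] [[-90.2, -26.8, 18.4], [-53.3, 27.4, 22.3]]
plate 4551 [array([-87.2,   0.5]), array([53.4, 92.1]), np.float64(0.0)] [[-113.5, -44.7, 10.0], [-60.6, 45.5, 13.3]]
roof 3497 [array([12.4,  0.4]), array([26.1, 80.3]), np.float64(0.4)] [[-0.3, -38.5, 55.3], [25.0, 39.5, 61.3]]
rails 503 [array([-29.6,   0.1]), array([40.8, 57.4]), np.float64(0.0)] [[-49.9, -26.8, 16.4], [-9.4, 27.8, 20.5]]
fin 1118 [array([-0.5,  1.9]), array([11.8, 31.6]), np.float64(89.2)] [[-16.0, -3.9, 93.2], [14.4, 7.8, 103.0]]Traceback (most recent call last):
  File "<stdin>", line 19, in <module>
  File "<stdin>", line 12, in rect
    return _quantile_unchecked(
        a, q, axis, out, overwrite_input, method, keepdims, weights)
    return _ureduce(a,
                    func=_quantile_ureduce_func,
    ...<5 lines>...
                    overwrite_input=overwrite_input,
                    method=method)
    r = func(a, **kwargs)
    result = _quantile(arr,
                       quantiles=q,
    ...<2 lines>...
                       out=out,
                       weights=wgt)
    slices_having_nans = np.isnan(arr[-1, ...])
                                  ~~~^^^^^^^^^
IndexError: index -1 is out of bounds for axis 0 with size 0
```

View pics/w3.png

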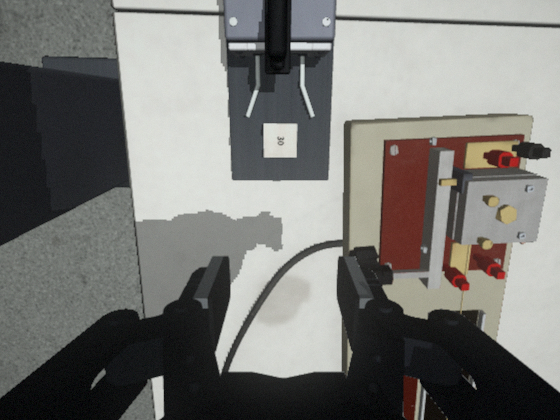

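```bash
python3 - <<'E'
import pickle,cv2,numpy as np
from h import *
c,p,z=pickle.load(open('w3.pkl','rb'))
R=np.array(c['R']);o=-R.T@c['t']
J,I=np.mgrid[0:420,0:560]
D=np.stack([(I-c['cx'])/c['fx'],(J-c['cy'])/c['fy'],np.ones_like(I)],-1)@R
P=o+D*z[...,None]
th=np.radians(91.8);u=np.array([np.cos(th),np.sin(th)]);v=np.array([-u[1],u[0]]);O=np.array([.477,.1211])
B=np.dstack([(P[...,:2]-O)@u,(P[...,:2]-O)@v,P[...,2]])*1000
x,y,h=B[...,0],B[...,1],B[...,2]
q=B[(z>0)&(abs(y)<21)&(h>18)&(h<24)&(x<-57)&(x>-100)];r=cv2.minAreaRect(q[:,:2].astype(np.float32));print('block',[np.round(t,1) for t in r])
q=B[(z>0)&(y<-40)&(y>-110)&(h>25)&(x<-20)&(x>-180)];print('wood',q[:,1].max(), )
for a in(-60,-70,-80):
  m=q[:,1]>a; print(a,m.sum(),q[m][:,2].max() if m.any() else '')
q=B[(z>0)&(abs(y)<30)&(x<-120)&(x>-160)];print('cable h',np.percentile(q[:,2],[50,99]))
chain([((.4752,.1234,.19),91.1),((.4752,.1234,.073),91.1)])
E
```

```text
block [array([-75.6,   0.2]), array([29.7, 29.5]), np.float64(89.7)]
wood -40.0012529157085
-60 11219 276.0569617777748
-70 13687 276.0569617777748
-80 15489 276.0569617777748
cable h [7.15315572e-02 2.27450954e+02]
[11.891, -0.214, -0.521, 0.004, -0.001, 0.013]
[0.0, -0.0, 11.7, 0.0, 0.0, 0.0]
```

>>> play_rows(motion=[[3.5,-0.1,-0.5,0,0,0,-0.3],[7,-0.1,-0.5,0,0,0,-0.3],[10,-0.2,-0.5,0,0,0.01,-0.3],[11.9,-0.2,-0.5,0,0,0.013,-0.3],[11.9,-0.2,-0.5,0,0,0.013,-0.3]], squeeze=80)

```text
clock: 8.75
position: [0.4733, 0.1272, 0.1863]
tool_rot: [-3.14, 0.0, 1.596]
force: [-0.2, 0.3, 0.3]
grip_width: 0.03
finger_force: 0.0
```

```bash
python3 -c "
from h import *
chain([((.4752,.1234,.0735),91.1)])"
```

```text
[-0.384, 0.198, 11.277, -0.002, 0.0, 0.006]
```

>>> play_rows(motion=[[-0.2,0.1,3,0,0,0,-0.3],[-0.2,0.1,5,0,0,0,-0.3],[-0.2,0.1,6,0,0,0,-0.3],[-0.2,0.1,6,0,0,0,-0.3],[-0.2,0.1,6,0,0,0,-0.3]])

```text
clock: 9.25
position: [0.4754, 0.1219, 0.1277]
tool_rot: [3.142, 0.0, 1.591]
force: [-0.5, 0.5, 0.4]
grip_width: 0.0301
finger_force: 0.0
```

```bash
python3 -c "
from h import *
chain([((.4752,.1234,.0735),91.1)])
from workcell import viewer
for i in range(3): viewer.camera_info('wrist')
"; python3 snap.py w4; python3 -c "
from h import *
chain([((.4752,.1234,.0735),91.1)])"
```

```text
[0.146, -0.022, 5.418, 0.0, 0.0, 0.001]
[0.127, -0.047, 5.447, 0.001, -0.0, 0.001]
```

>>> play_rows(motion=[[0.1,0,2,0,0,0,-0.3],[0.1,0,4,0,0,0,-0.3],[0.1,0,5,0,0,0,-0.3],[0.1,0,5.4,0,0,0,-0.3],[0.1,0,5.4,0,0,0,-0.3]])

```text
clock: 9.8
position: [0.4754, 0.1232, 0.0735]
tool_rot: [3.142, 0.0, 1.592]
force: [-0.3, -0.2, 0.4]
grip_width: 0.03
finger_force: 0.0
```

>>> play_rows(motion=[[0,0,0,0,0,0,-1],[0,0,0,0,0,0,-1],[0,0,0,0,0,0,-1],[0,0,0,0,0,0,-1],[0,0,0,0,0,0,-1]], squeeze=80)

```text
clock: 10.3
position: [0.4757, 0.1233, 0.0742]
tool_rot: [3.14, -0.001, 1.592]
force: [-1.4, -1.4, 5.9]
grip_width: 0.011
finger_force: 78.2
```

```bash
python3 -c "
from h import *
chain([((.4752,.1234,.115),91.5),((.4834,-.0938,.115),91.8),((.4834,-.0938,.027),91.8)])"
```

```text
[0.008, -0.048, -4.081, 0.001, -0.001, -0.005]
[-21.734, 0.251, 0.0, -0.0, 0.0, -0.005]
[0.0, -0.0, 8.8, 0.0, 0.0, 0.0]
```

>>> play_rows(motion=[[0,0,-0.5,0,0,0,-1],[0,0,-1.5,0,0,0,-1],[0,0,-3,0,0,0,-1],[0,0,-4.1,0,0,-0.005,-1],[0,0,-4.1,0,0,-0.01,-1]])

```text
clock: 10.8
position: [0.476, 0.1236, 0.1159]
tool_rot: [3.139, -0.001, 1.602]
force: [0.5, -0.3, -1.0]
grip_width: 0.0109
finger_force: 78.0
```

```bash
python3 -c "
from h import *
chain([((.4834,-.0938,.115),91.8),((.4834,-.0938,.027),91.8)])"
```

```text
[-21.756, 0.053, 0.071, 0.002, -0.001, 0.0]
[0.0, -0.0, 8.8, 0.0, 0.0, 0.0]
```

>>> play_rows(motion=[[-3,0,0,0,0,0,-1],[-7,0,0,0,0,0,-1],[-11,0,0,0,0,0,-1],[-14,0,0,0,0,0,-1],[-16,0,0,0,0,0,-1]])

```text
clock: 11.3
position: [0.4799, -0.039, 0.1142]
tool_rot: [-3.142, 0.0, 1.6]
force: [1.6, 0.4, -1.0]
grip_width: 0.011
finger_force: 77.9
```

>>> play_rows(motion=[[-2,0.05,0,0,0,0,-1],[-4,0.05,0,0,0,0,-1],[-5.3,0.05,0,0,0,0,-1],[-5.8,0.05,0,0,0,0,-1],[-5.8,0.05,0,0,0,0,-1]])

```text
clock: 11.8
position: [0.4824, -0.0947, 0.1142]
tool_rot: [-3.141, -0.0, 1.601]
force: [-1.9, 0.5, -0.0]
grip_width: 0.0105
finger_force: 77.9
```

```bash
python3 snap.py w5; python3 - <<'E'
import pickle,cv2,numpy as np
from h import *
c,p,z=pickle.load(open('w5.pkl','rb'))
R=np.array(c['R']);o=-R.T@c['t']
J,I=np.mgrid[0:420,0:560]
D=np.stack([(I-c['cx'])/c['fx'],(J-c['cy'])/c['fy'],np.ones_like(I)],-1)@R
P=o+D*z[...,None]
th=np.radians(91.8);u=np.array([np.cos(th),np.sin(th)]);v=np.array([-u[1],u[0]]);O=np.array([.4766,.1211])
B=np.dstack([(P[...,:2]-O)@u,(P[...,:2]-O)@v,P[...,2]])*1000
x,y,h=B[...,0],B[...,1],B[...,2]
def rect(n,m):
    q=B[m&(z>0)]
    if len(q)<20: print(n,len(q));return
    r=cv2.minAreaRect(q[:,:2].astype(np.float32));print(n,len(q),[np.round(t,1) for t in r],np.percentile(q,[1,99],axis=0).round(1).tolist())
rect('bar',(x>-180)&(x<-118)&(abs(y)<30)&(h>45)&(h<75))
rect('nose',(x>-118)&(x<-85)&(abs(y)<30)&(h>40)&(h<75))
rect('block',(x>-95)&(x<-57)&(abs(y)<21)&(h>18)&(h<24))
rect('plate',(x>-125)&(x<-60)&(abs(y)<60)&(h>8)&(h<15))
chain([((.4834,-.0938,.027),91.8)])
E
```

```text
bar 0
nose 0
block 0
plate 5590 [array([-96.7,   0.3]), array([92.2, 35.7]), np.float64(89.9)] [[-114.2, -44.9, 9.8], [-79.3, 45.4, 13.2]]
[0.024, 0.096, 8.717, -0.0, -0.0, -0.0]
```

View pics/w5.png

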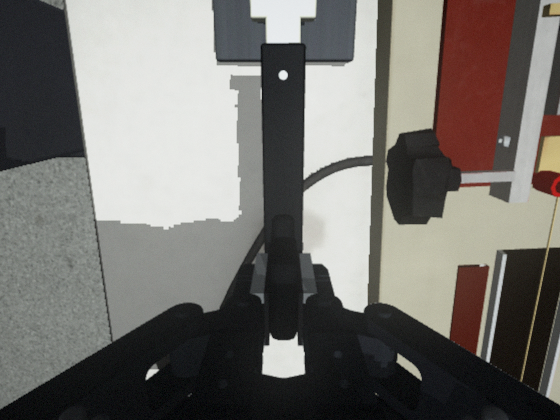

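```bash
python3 - <<'E'
import pickle,cv2,numpy as np
from h import *
c,p,z=pickle.load(open('w5.pkl','rb'))
R=np.array(c['R']);o=-R.T@c['t']
J,I=np.mgrid[0:420,0:560]
D=np.stack([(I-c['cx'])/c['fx'],(J-c['cy'])/c['fy'],np.ones_like(I)],-1)@R
P=o+D*z[...,None]
th=np.radians(91.8);u=np.array([np.cos(th),np.sin(th)]);v=np.array([-u[1],u[0]]);O=np.array([.4766,.1211])
B=np.dstack([(P[...,:2]-O)@u,(P[...,:2]-O)@v,P[...,2]])*1000
x,y,h=B[...,0],B[...,1],B[...,2]
def rect(n,m):
    q=B[m&(z>0)]
    if len(q)<20: print(n,len(q));return
    r=cv2.minAreaRect(q[:,:2].astype(np.float32));print(n,len(q),[np.round(t,1) for t in r],np.percentile(q,[1,99],axis=0).round(1).tolist())
m=(I>240)&(I<330)&(J<210)&(h>95)&(h<125)
rect('bar',m&(J>48)); rect('nose',m&(J<40))
rect('knob',(I>385)&(I<450)&(J>125)&(J<230)&(h>55))
rect('wood',(I>370)&(I<385)&(J>5)&(J<300)&(h>25)&(h<70))
E
```

```text
bar 6751 [array([-154.5,    1.2]), array([67.5, 18.1]), np.float64(0.2)] [[-187.0, -7.5, 107.4], [-121.3, 10.0, 110.6]]
nose 2045 [array([-110.2,    1.4]), array([26.1, 14.3]), np.float64(89.6)] [[-117.0, -11.1, 103.6], [-103.3, 13.9, 109.1]]
knob 4958 [array([-179.1,  -78.1]), array([50.9, 37.2]), np.float64(3.0)] [[-203.8, -78.9, 57.2], [-155.4, -59.4, 99.2]]
wood 2571 [array([-185.6,  -63.6]), array([199.7,   4.1]), np.float64(2.7)] [[-279.1, -68.6, 25.3], [-90.1, -58.0, 47.4]]
```

>>> play_rows(motion=[[0,0.05,2.5,0,0,0,-1],[0,0.12,5,0,0,0,-1],[0,0.12,7,0,0,0,-1],[0,0.12,8.3,0,0,0,-1],[0,0.12,8.6,0,0,0,-1]])

```text
clock: 12.35
position: [0.4832, -0.0939, 0.0273]
tool_rot: [-3.14, -0.0, 1.603]
force: [-0.1, 0.2, -0.8]
grip_width: 0.0107
finger_force: 78.0
```

>>> play_rows(motion=[[0,0,0,0,0,0,-1],[0,0,0,0,0,0,-1],[0,0,0,0,0,0,-1],[0,0,0.05,0,0,0,-1],[0,0,0.05,0,0,0,-1]])

```text
clock: 12.85
position: [0.4839, -0.0945, 0.0281]
tool_rot: [3.141, -0.0, 1.602]
force: [0.7, -0.6, -1.2]
grip_width: 0.0107
finger_force: 78.0
```

>>> play_rows(motion=[[0.8,0,0,0,0,0,-1],[1.5,0,0,0,0,0,-1],[2.2,0,0,0,0,0,-1],[3,0,0,0,0,0,-1],[3.7,0,0,0,0,0,-1]])

```text
clock: 13.35
position: [0.4825, -0.0567, 0.0278]
tool_rot: [-3.142, -0.0, 1.602]
force: [0.3, -1.0, -1.1]
grip_width: 0.0107
finger_force: 78.0
```

>>> play_rows(motion=[[0.7,0,0,0,0,0,-1],[1.3,0,0,0,0,0,-1],[2,0,0,0,0,0,-1],[2.7,0,0,0,0,0,-1],[3.2,0,0,0,0,0,-1]])

```text
clock: 13.85
position: [0.4816, -0.0251, 0.0278]
tool_rot: [3.142, 0.0, 1.602]
force: [-0.7, -3.8, 0.0]
grip_width: 0.0107
finger_force: 78.1
```

```bash
python3 - <<'E'
from h import *
from workcell import observe
s=observe();u=np.array([np.cos(np.radians(91.8)),np.sin(np.radians(91.8))]);d=s['position'][:2]-[.4766,.1211]
print('along',d@u*1000,'lat',(d@[-u[1],u[0]])*1000,s['force'])
E
```

```text
along -146.2354105651992 lat -0.3663807628325223 [-0.66869163 -3.81716807  0.02350691]
```

>>> play_rows(motion=[[0.5,0,0,0,0,0,-1],[1,0,0,0,0,0,-1],[1.5,0,0,0,0,0,-1],[2,0,0,0,0,0,-1],[2.5,0,0,0,0,0,-1]])

```text
clock: 14.35
position: [0.4808, -0.0003, 0.0278]
tool_rot: [-3.142, 0.0, 1.602]
force: [0.6, -3.6, -0.1]
grip_width: 0.0108
finger_force: 78.0
```

>>> play_rows(motion=[[0.5,0,0,0,0,0,-1],[1,0,0,0,0,0,-1],[1.5,0,0,0,0,0,-1],[2,0,0,0,0,0,-1],[2.4,0,0,0,0,0,-1]])

```text
clock: 14.85
position: [0.4799, 0.024, 0.0277]
tool_rot: [-3.141, -0.0, 1.602]
force: [0.3, -1.6, -2.1]
grip_width: 0.0108
finger_force: 77.9
```

>>> play_rows(motion=[[0.4,0,0,0,0,0,-1],[0.7,0,0,0,0,0,-1],[1.0,0,0,0,0,0,-1],[1.3,0,0,0,0,0,-1],[1.6,0,0,0,0,0,-1]])

```text
clock: 15.35
position: [0.4795, 0.0395, 0.0278]
tool_rot: [-3.142, 0.0, 1.602]
force: [-0.2, -1.9, -1.8]
grip_width: 0.0104
finger_force: 77.9
```

>>> play_rows(motion=[[0.1,0,0,0,0,0,-1],[0.2,0,0,0,0,0,-1],[0.3,0,0,0,0,0,-1],[0.4,0,0,0,0,0,-1],[0.4,0,0,0,0,0,-1]])

```text
clock: 15.85
position: [0.4794, 0.0435, 0.0278]
tool_rot: [-3.142, -0.0, 1.602]
force: [-0.9, -0.1, -2.9]
grip_width: 0.0108
finger_force: 77.9
```

>>> play_rows(motion=[[0.1,0,0,0,0,0,-1],[0.2,0,0,0,0,0,-1],[0.3,0,0,0,0,0,-1],[0.4,0,0,0,0,0,-1],[0.5,0,0,0,0,0,-1]])

```text
clock: 16.35
position: [0.4793, 0.0484, 0.0278]
tool_rot: [3.142, 0.0, 1.602]
force: [0.8, -2.3, -1.6]
grip_width: 0.0106
finger_force: 77.9
```

>>> play_rows(motion=[[0.1,0,0,0,0,0,-1],[0.2,0,0,0,0,0,-1],[0.3,0,0,0,0,0,-1],[0.4,0,0,0,0,0,-1],[0.4,0,0,0,0,0,-1]])

```text
clock: 16.85
position: [0.4791, 0.0526, 0.0278]
tool_rot: [-3.142, -0.0, 1.602]
force: [0.1, -0.4, -2.4]
grip_width: 0.0106
finger_force: 77.9
```

>>> play_rows(motion=[[0.1,0,0,0,0,0,-1],[0.2,0,0,0,0,0,-1],[0.3,0,0,0,0,0,-1],[0.4,0,0,0,0,0,-1],[0.5,0,0,0,0,0,-1]])

```text
clock: 17.35
position: [0.479, 0.057, 0.0278]
tool_rot: [3.142, 0.0, 1.601]
force: [0.2, -7.0, -0.8]
grip_width: 0.0106
finger_force: 77.9
```

>>> play_rows(motion=[[0.05,0,0,0,0,0,-1],[0.1,0,0,0,0,0,-1],[0.15,0,0,0,0,0,-1],[0.15,0,0,0,0,0,-1],[0.15,0,0,0,0,0,-1]])

```text
clock: 17.85
position: [0.479, 0.0581, 0.0278]
tool_rot: [3.141, 0.001, 1.601]
force: [0.3, -7.7, -0.9]
grip_width: 0.0104
finger_force: 78.0
```

>>> play_rows(motion=[[0.05,0,0,0,0,0,-1],[0.1,0,0,0,0,0,-1],[0.12,0,0,0,0,0,-1],[0.12,0,0,0,0,0,-1],[0.12,0,0,0,0,0,-1]])

```text
clock: 18.35
position: [0.4789, 0.059, 0.0279]
tool_rot: [3.141, 0.001, 1.601]
force: [-0.7, -9.8, 0.4]
grip_width: 0.0108
finger_force: 78.0
```

>>> play_rows(motion=[[0,0,0,0,0,0,-1],[0,0,0,0,0,0,-1],[0,0,0,0,0,0,-1],[0,0,0,0,0,0,-1],[0,0,0,0,0,0,-1]])

```text
clock: 18.85
position: [0.4789, 0.059, 0.0278]
tool_rot: [3.141, 0.001, 1.601]
force: [0.1, -9.6, -0.4]
grip_width: 0.0108
finger_force: 78.0
```

>>> play_rows(motion=[[0.05,0,0,0,0,0,-1],[0.05,0,0,0,0,0,-1],[0.05,0,0,0,0,0,-1],[0.05,0,0,0,0,0,-1],[0.05,0,0,0,0,0,-1]])

```text
clock: 19.35
position: [0.4789, 0.0594, 0.0278]
tool_rot: [3.141, 0.001, 1.601]
force: [-0.4, -10.7, -0.4]
grip_width: 0.0108
finger_force: 78.1
```

>>> play_rows(motion=[[-0.5,0,0,0,0,0,-1],[-1.5,0,0,0,0,0,-1],[-3,0,0,0,0,0,-1],[-4.5,0,0,0,0,0,-1],[-6,0,0,0,0,0,-1]])

```text
clock: 19.85
position: [0.4807, -0.0, 0.0278]
tool_rot: [-3.142, -0.0, 1.602]
force: [1.2, 0.2, -0.7]
grip_width: 0.0108
finger_force: 79.3
```

>>> play_rows(motion=[[-1.5,0,0,0,0,0,-1],[-3,0,0,0,0,0,-1],[-5,0,0,0,0,0,-1],[-6.5,0,0,0,0,0,-1],[-7.5,0,0,0,0,0,-1]])

```text
clock: 20.35
position: [0.4831, -0.0758, 0.0279]
tool_rot: [3.141, 0.0, 1.601]
force: [0.1, -0.1, -0.3]
grip_width: 0.0107
finger_force: 79.3
```

```bash
python3 - <<'E'
from h import *
chain([((.4834,-.0938,.027),91.8),((.4828,-.0838,.135),91.8),((.4766,.1234,.135),91.8),((.4766,.1234,.0745),91.8)])
E
```

```text
[-1.799, -0.021, 0.094, 0.0, 0.0, -0.002]
[1.001, -0.029, -10.8, 0.0, 0.0, 0.0]
[20.729, 0.031, 0.0, 0.0, 0.0, 0.0]
[0.0, -0.0, 6.05, 0.0, 0.0, 0.0]
```

>>> play_rows(motion=[[0,0,-2,0,0,0,-1],[0,0,-5,0,0,0,-1],[0,0,-8,0,0,0,-1],[0,0,-10.7,0,0,0,-1],[0,0,-10.7,0,0,0,-1]])

```text
clock: 20.85
position: [0.4845, -0.0744, 0.1376]
tool_rot: [3.137, -0.0, 1.602]
force: [-0.1, 0.4, -2.2]
grip_width: 0.0108
finger_force: 79.5
```

>>> play_rows(motion=[[3,0,0,0,0,0,-1],[7,0,0,0,0,0,-1],[11,0,0,0,0,0,-1],[14,0,0,0,0,0,-1],[16,0,0,0,0,0,-1]])

```text
clock: 21.35
position: [0.4775, 0.088, 0.1342]
tool_rot: [-3.141, -0.0, 1.604]
force: [0.3, -0.5, -0.2]
grip_width: 0.0108
finger_force: 79.5
```

>>> play_rows(motion=[[2,0,0,0,0,0,-1],[3.4,0,0,0,0,0,-1],[4,0,0,0,0,0,-1],[4,0,0,0,0,0,-1],[4,0,0,0,0,0,-1]])

```text
clock: 21.85
position: [0.4769, 0.1246, 0.1347]
tool_rot: [-3.142, 0.0, 1.601]
force: [0.0, 0.0, -0.2]
grip_width: 0.0108
finger_force: 79.5
```

```bash
python3 snap.py w6; python3 - <<'E'
import pickle,cv2,numpy as np
from h import *
c,p,z=pickle.load(open('w6.pkl','rb'))
R=np.array(c['R']);o=-R.T@c['t']
J,I=np.mgrid[0:420,0:560]
D=np.stack([(I-c['cx'])/c['fx'],(J-c['cy'])/c['fy'],np.ones_like(I)],-1)@R
P=o+D*z[...,None]
th=np.radians(91.8);u=np.array([np.cos(th),np.sin(th)]);v=np.array([-u[1],u[0]]);O=np.array([.4766,.1211])
B=np.dstack([(P[...,:2]-O)@u,(P[...,:2]-O)@v,P[...,2]])*1000
x,y,h=B[...,0],B[...,1],B[...,2]
def rect(n,m):
    q=B[m&(z>0)]
    if len(q)<20: print(n,len(q));return
    r=cv2.minAreaRect(q[:,:2].astype(np.float32));print(n,len(q),[np.round(t,1) for t in r],np.percentile(q,[1,99],axis=0).round(1).tolist())
rect('bar',(I>240)&(I<330)&(J>48)&(J<210)&(h>115)&(h<145)); 
rect('ribs',(x>26)&(x<95)&(abs(y)<20)&(h>63)&(h<69))
rect('roof',(x>0)&(x<128)&(abs(y)<50)&(h>55)&(h<62))
chain([((.4768,.1261,.078),91.8)])
E
```

```text
bar 6723 [array([65.2, -0.1]), array([67.4, 18.1]), np.float64(0.0)] [[32.3, -9.0, 127.2], [98.3, 8.6, 130.5]]
ribs 1208 [array([60., -0.]), array([34.4, 55.9]), np.float64(90.0)] [[32.8, -16.9, 63.1], [87.3, 16.9, 66.2]]
roof 16495 [array([64., -0.]), array([ 80.2, 126.9]), np.float64(90.0)] [[2.5, -39.1, 57.5], [125.9, 39.0, 61.2]]
[0.161, -0.01, 5.68, 0.0, 0.0, -0.002]
```

>>> play_rows(motion=[[0.1,0,2,0,0,0,-1],[0.1,0,4,0,0,0,-1],[0.1,0,5,0,0,0,-1],[0.1,0,5.5,0,0,0,-1],[0.1,0,5.7,0,0,0,-1]])

```text
clock: 22.4
position: [0.477, 0.126, 0.0778]
tool_rot: [-3.141, 0.0, 1.601]
force: [-0.1, 0.1, -0.0]
grip_width: 0.0106
finger_force: 79.5
```

>>> play_rows(motion=[[0,0,0.1,0,0,0,-1],[0,0,0.2,0,0,0,-1],[0,0,0.3,0,0,0,-1],[0,0,0.35,0,0,0,-1],[0,0,0.35,0,0,0,-1]])

```text
clock: 22.9
position: [0.4771, 0.1265, 0.0746]
tool_rot: [3.141, -0.0, 1.602]
force: [-0.3, -1.9, 4.3]
grip_width: 0.0107
finger_force: 80.2
```

Touching the roof lightly; release and retreat.

>>> play_rows(motion=[[0,0,0,0,0,0,-0.3],[0,0,0,0,0,0,-0.3],[0,0,0,0,0,0,-0.3],[0,0,0,0,0,0,-0.3],[0,0,0,0,0,0,-0.3]])

```text
clock: 23.4
position: [0.4768, 0.1265, 0.0743]
tool_rot: [-3.142, 0.0, 1.602]
force: [0.2, 0.7, 1.1]
grip_width: 0.0299
finger_force: 0.0
```

>>> play_rows(motion=[[0,0,-1.5,0,0,0,-0.3],[0,0,-5,0,0,0,-0.3],[0,0,-9,0,0,0,-0.3],[0,0,-13,0,0,0,-0.3],[-4,0,-16,0,0,0,-0.3]])

```text
clock: 23.9
position: [0.4784, 0.0899, 0.2362]
tool_rot: [3.14, -0.001, 1.608]
force: [0.7, -0.1, -0.8]
grip_width: 0.0301
finger_force: 0.0
```

>>> play_rows(motion=[[-4,0,0,0,0,0,-0.3],[-7,0,0,0,0,0,-0.3],[-9,0,0,0,0,0,-0.3],[-9,0,0,0,0,0,-0.3],[-9,0,0,0,0,0,-0.3]])

```text
clock: 24.4
position: [0.4808, -0.0034, 0.2343]
tool_rot: [-3.141, -0.0, 1.601]
force: [-0.2, -0.2, 0.1]
grip_width: 0.03
finger_force: 0.0
```

```bash
python3 snap.py w7; python3 - <<'E'
import pickle,cv2,numpy as np
from h import *
from workcell import viewer
def box(c,z):
    R=np.array(c['R']);o=-R.T@c['t'];J,I=np.mgrid[0:420,0:560]
    D=np.stack([(I-c['cx'])/c['fx'],(J-c['cy'])/c['fy'],np.ones_like(I)],-1)@R
    P=o+D*z[...,None];th=np.radians(91.8);u=np.array([np.cos(th),np.sin(th)]);v=np.array([-u[1],u[0]]);O=np.array([.4766,.1211])
    return np.dstack([(P[...,:2]-O)@u,(P[...,:2]-O)@v,P[...,2]])*1000
c,p,z=pickle.load(open('w7.pkl','rb'));B=box(c,z);x,y,h=B[...,0],B[...,1],B[...,2]
def rect(n,m):
    q=B[m&(z>0)]
    if len(q)<20: print(n,len(q));return
    r=cv2.minAreaRect(q[:,:2].astype(np.float32));print(n,len(q),[np.round(t,1) for t in r],np.percentile(q,[1,99],axis=0).round(1).tolist())
rect('fin',(x>-50)&(x<50)&(abs(y)<40)&(h>90)&(h<110))
rect('bar',(x>25)&(x<130)&(abs(y)<11)&(h>66.5)&(h<75))
q=B[(z>0)&(x>-20)&(x<30)&(abs(y)<13)&(h>14)&(h<30)];print('flap pts',len(q),np.percentile(q,[5,50,95],axis=0).round(1).tolist() if len(q) else '')
p2,_=viewer.grab_frame('side');b=cv2.resize(p2[180:250,160:240],None,fx=5,fy=5,interpolation=cv2.INTER_CUBIC)
a=cv2.resize(p,(467,350));cv2.imwrite('pics/end.png',np.hstack([a,b[:350]])[:,:800,::-1])
E
```

```text
fin 825 [array([ 3.7, -0.4]), array([11.5, 34. ]), np.float64(89.5)] [[-13.1, -5.8, 93.1], [20.0, 5.3, 103.0]]
bar 32 [array([26.6, -0.2]), array([16.9,  3. ]), np.float64(88.6)] [[25.1, -8.7, 67.2], [28.2, 8.2, 70.0]]
flap pts 7 [[-5.0, -12.5, 14.6], [-4.9, 10.7, 21.4], [-4.8, 12.3, 22.5]]
```

View pics/end.png

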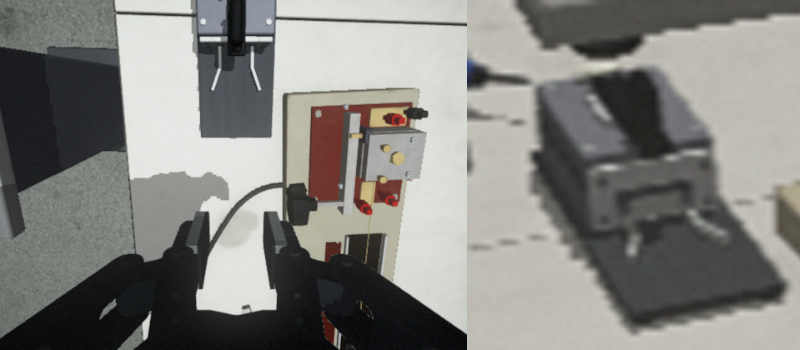

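The apron is empty. The stick lies on the roof between the ribs, with the fin at (3.7, -0.4) mm of the box and its top at 103 mm. The flap hangs at x ≈ -5 mm, so it is shut.

```bash
python3 -c "
from workcell import bot
print(bot.job_done())"
```

```text
the job is handed in; nothing more can be done
None
```

The job is handed in: the block was pressed on the probe with about 10 N and is left in the lane, the flap is shut and the stick is back in its rest, at 24.5 s of the 72 s allowed; `job_done()` gave no verdict.

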